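# Put the piled drill-bit cases back in their colour trays

## Task

The four drill-bit cases have been left piled crosswise on the round rubber mat. Take the pile apart and set each case down flat on the floor of the shallow tray of its own colour, lid up and lying along the tray. Keep the cases level on the way, do not drop or throw them, and leave the jar and the tape measure where they stand.

Things in the scene. Friction and masses are not known exactly. Their poses are not given: they have to be found in the camera images.
- case_red: loose rigid drill-bit case 130 x 40 x 28 mm, 220 g: black body, red lid, blank white label, steel latch at +x end. Origin: centre of underside; x along its length, z up through the lid. Grip across the 40 mm width at mid-length. Starts as one of the two lower cases of the pile, lying parallel, centres 80 mm apart, on the mat (round, black, 180 mm across, 4 mm thick).
- case_yellow: loose rigid drill-bit case 130 x 40 x 28 mm, 220 g: black body, yellow lid, blank white label, steel latch at +x end. Origin: centre of underside; x along its length, z up through the lid. Grip across the 40 mm width at mid-length. Starts as one of the two lower cases of the pile, lying parallel, centres 80 mm apart, on the mat (round, black, 180 mm across, 4 mm thick).
- case_blue: loose rigid drill-bit case 130 x 40 x 28 mm, 220 g: black body, blue lid, blank white label, steel latch at +x end. Origin: centre of underside; x along its length, z up through the lid. Grip across the 40 mm width at mid-length. Starts as one of the two upper cases of the pile, lying parallel, centres 80 mm apart, square across the lower two.
- case_green: loose rigid drill-bit case 130 x 40 x 28 mm, 220 g: black body, green lid, blank white label, steel latch at +x end. Origin: centre of underside; x along its length, z up through the lid. Grip across the 40 mm width at mid-length. Starts as one of the two upper cases of the pile, lying parallel, centres 80 mm apart, square across the lower two.
- tray_red: fixed shallow red tray, thin dark edge line, 160 x 70 mm outside, 150 x 60 mm inside (10 mm play round a case), walls 9 mm high, floor 3 mm thick. Origin: centre of underside, on the bench; x along its length. A case may lie either end first; the wall then rises 6 mm above its underside: keep the fingertips above that.
- tray_yellow: fixed shallow yellow tray, thin dark edge line, 160 x 70 mm outside, 150 x 60 mm inside (10 mm play round a case), walls 9 mm high, floor 3 mm thick. Origin: centre of underside, on the bench; x along its length. A case may lie either end first; the wall then rises 6 mm above its underside: keep the fingertips above that.
- tray_blue: fixed shallow blue tray, thin dark edge line, 160 x 70 mm outside, 150 x 60 mm inside (10 mm play round a case), walls 9 mm high, floor 3 mm thick. Origin: centre of underside, on the bench; x along its length. A case may lie either end first; the wall then rises 6 mm above its underside: keep the fingertips above that.
- tray_green: fixed shallow green tray, thin dark edge line, 160 x 70 mm outside, 150 x 60 mm inside (10 mm play round a case), walls 9 mm high, floor 3 mm thick. Origin: centre of underside, on the bench; x along its length. A case may lie either end first; the wall then rises 6 mm above its underside: keep the fingertips above that.
- jar: loose amber screw jar with steel cap and paper label, diameter 60 mm, 65 mm high, standing on the bench near the far side; origin at the centre of its underside. Not to be disturbed.
- tape: loose grey tape measure with a black disc on top, 70 x 62 x 34 mm, lying on the bench near the far side; origin at the centre of its underside. Not to be disturbed.
There are look-alikes about, which are no part of the job. What is shaped like the case_yellow but pink is not meant.

How it is judged:
By the outcome, as a careful person would: the job done as asked, in the order asked, and still so for the second after the job is handed in, with the robot touching nothing.
It also fails if it takes over 120 s, if anything falls off the work surface, if the arm or the gripper's body presses on something with over 40 N, if the wrist force passes 120 N, or if a joint passes its speed limit or range.

## Robot

A 6-joint arm with a two-finger parallel gripper is mounted at the origin on the work surface. World frame = base frame: x ahead of the robot, y to its left, z up, the work surface at z = 0. Lengths are in mm, angles in degrees, forces in N, time in s.
With the tool pointing down it reaches from about 350 to 775 mm from the base axis. Payload 7.3 kg.
Tool frame: the origin (TCP) lies on the centre line of the jaws, within the pads' length; the fingertips stand 22 mm ahead of it and the grasp point (between the pads) lies 3 mm ahead of it; z points along the fingers, y is the line along which they close (so a half turn about z gives the same grasp; the last joint's range is limited). The gripper opens to 92 mm and grips with 3 to 60 N. Pads are 19 mm wide; open, the fingers measure 130 mm over their backs; the gripper's body (75 mm by 190 mm) begins 47 mm behind the grasp point.
Start: joints at [55.29, 19.595, 87.324, -0, 73.075, -8.365], TCP at [232.967, 470.499, 248.741] pointing down, gripper open.
Joint ranges: [-145.02, 145.02], [-44.19, 115.74], [2.07, 154.8], [-57.11, 237.11], [16.16, 152.29], [-177.93, 177.93]. Speed limits (degrees/s): [147.25, 147.25, 180, 180, 180, 180].

## Interface

Orientations are given as a 3x3 rotation matrix whose columns are the frame's x, y, z axes.
In Python, from bench import robot, viewer gives the robot as it stands.
- The arm moves only by the tool servo_tool, never from a script. Its argument "plan" is text: rows parted by semicolons, each of 4 numbers parted by spaces: the shift along the world's x, y, z in mm, then the turn about the world's z in rad. In form: x y z roll; .... A call has exactly 8 rows; each row is the pose to reach, as a shift and turn from the pose commanded when the call began; what a row does not reach only later rows make up. A row lasts 1/8 s, in which the tool goes at most 62.5 mm and 10.7 degrees, less where a joint would pass 70% of its speed; a pose out of reach is approached as far as the arm can. A call with a gripper value outside its range is refused whole. "hand" is the closure in counts, from 0 (fully open) to 255 (shut), set as the call begins (left out, the last holds). The fingers move at their own pace and stop on an object; "grip_force" is the grip in N (left out, the last holds). Time passes only in rows, so rows that repeat a pose let the fingers close, or fill a call up. It gives the time, the measured TCP pose, the force, the opening and the grip force at its end, in the units of the state.
- robot.sense(): the state, without advancing time (a new reading comes with each control period).
- viewer.grab_frame(name): name is "side" or "top"; returns a dict with "color" (400x640x3 uint8, blue, green, red), "camera_matrix" (3x3 intrinsics, pixels), "rvec" (rotation vector, rad) and "tvec" (3), from world to camera coordinates, as OpenCV has them. Camera axes: x right, y down, z forward; pixel columns grow to the right and rows downward; lengths in mm; the calibration is good to about 2 mm. A picture is of the moment at which its call begins. There is no depth.
- robot.hand_in(): hands the job in; it is judged then, once.
The state is a dict: "time": time; "joint_positions": joint angles; "qvel": joint speeds; "joint_torque": joint torques, N m; "tcp_pos": TCP position; "tool_rot": TCP orientation; "contact_force": force on the tool from outside, world axes, zero at the start; "torque": the same for the moment, N m; "width": opening from 0.0 (shut) to 1.0 (fully open); "grasp_force": force on a finger pad.
Only numpy, scipy, OpenCV 4.12 (cv2) and the standard library are available. Lean on these libraries where they do the work, as an engineer would, in place of code of your own. Each camera call takes 0.05 s, during which the arm holds its last target. There are 200 camera calls.

## Working session

There is one attempt and no reset: what is moved stays moved. The work goes in short steps, Python scripts to look and compute and a tool call to move; the robot and the scene stay as the last step left them, time stands still between calls to the robot, and variables do not carry over. Pictures are saved under pics/ and viewed, at most 14 in all, crops included, and the job is handed in when it is done.

Besides the shell and the picture viewer there is one more tool, called after "Request:" as name(argument=value, ...) on one line, values as JSON. servo_tool: Moves the arm, as the interface text tells. Its arguments: {"type":"object","properties":{"plan":{"type":"string"},"hand":{"type":"number"},"grip_force":{"type":"number"}},"required":["plan"]}

```bash
mkdir -p pics
python3 - <<'E'
from bench import robot, viewer
import cv2
for n in("top","side"):
    f=viewer.grab_frame(n); cv2.imwrite(f"pics/{n}0.png",f["color"]); print(n,f["camera_matrix"],f["rvec"],f["tvec"])
s=robot.sense(); print(s["time"],s["tcp_pos"],s["tool_rot"])
E
```

```text
top [[470.25893455   0.         314.92488387]
 [  0.         470.25893455 202.126007  ]
 [  0.           0.           1.        ]] [ 2.15455371 -2.19403193  0.06381726] [ 122.21124041  514.78699512 1438.96333195]
side [[400.21063554   0.         322.47772259]
 [  0.         400.21063554 204.0012035 ]
 [  0.           0.           1.        ]] [ 0.320953   -2.76508299  1.2514529 ] [ 529.60809644   72.5686585  1256.04398264]
0.1 [232.7760763  470.22596168 248.140583  ] [[-8.96144715e-01  4.43761332e-01 -7.28057272e-04]
 [ 4.43761896e-01  8.96144078e-01 -1.08230508e-03]
 [ 1.72159068e-04 -1.29298606e-03 -9.99999149e-01]]
```

View pics/top0.png

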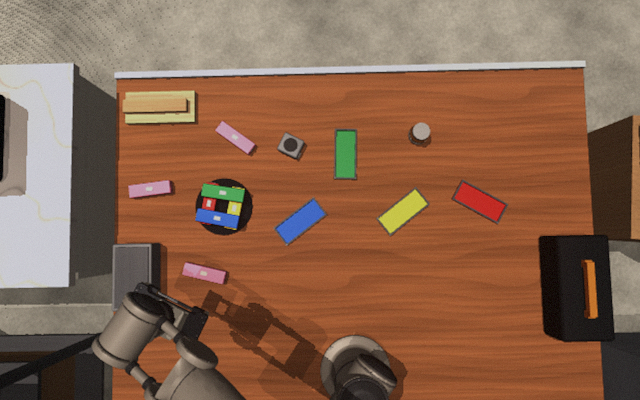

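View pics/side0.png

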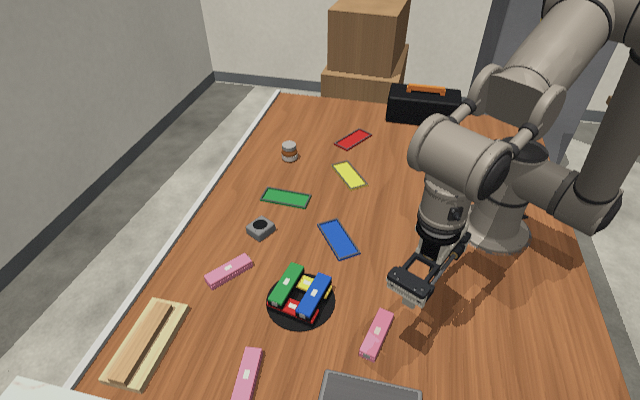

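The top view shows the pile at about (223,206): green on top at (222,192), blue on top at (218,218), red below at (208,204) and yellow below at (235,208). The trays are green (345,155), blue (300,221), yellow (403,211) and red (479,201). The look-alikes are the pink cases at (236,138), (150,189) and (205,273), plus the yellow wooden planks at (160,106). None of them is on the mat, so I'll use the cases on the mat.

```bash
cat > h.py <<'E'
import cv2, numpy as np
from bench import robot, viewer
HUE={'red':(174,6),'yellow':(22,34),'blue':(100,125),'green':(50,80)}
def ray(f,uv,z):
    R=cv2.Rodrigues(np.array(f["rvec"],float))[0]; t=np.array(f["tvec"],float).ravel()
    p=cv2.undistortPoints(np.array(uv,float).reshape(-1,1,2),np.array(f["camera_matrix"]),None).reshape(-1,2)
    d=np.c_[p,np.ones(len(p))]@R; c=-R.T@t
    return (c+d*((z-c[2])/d[:,2])[:,None])[:,:2]
def mask(img,c):
    h=cv2.cvtColor(img,cv2.COLOR_BGR2HSV); a,b=HUE[c]
    H=h[...,0]; m=((H>=a)&(H<=b)) if a<b else ((H>=a)|(H<=b))
    return (m&(h[...,1]>150)&(h[...,2]>60)).astype(np.uint8)
def rects(f,c,z,amin=40,roi=None):
    m=mask(f["color"],c)
    if roi is not None:
        k=np.zeros_like(m); x0,y0,x1,y1=roi; k[y0:y1,x0:x1]=1; m*=k
    out=[]
    for q in cv2.findContours(m,cv2.RETR_EXTERNAL,cv2.CHAIN_APPROX_NONE)[0]:
        if cv2.contourArea(q)<amin: continue
        w=ray(f,q.reshape(-1,2),z).astype(np.float32)
        r=cv2.minAreaRect(w); B=cv2.boxPoints(r); e=[B[1]-B[0],B[2]-B[1]]
        L=max(e,key=np.linalg.norm); ang=np.degrees(np.arctan2(L[1],L[0]))%180
        out.append((q.reshape(-1,2).mean(0).round(),np.round(r[0],1),np.round(sorted(r[1]),1),round(ang,1)))
    return out
E
python3 - <<'E'
from h import *
f=viewer.grab_frame("top")
for c in HUE:
    for zz,roi in((9,(260,120,520,260)),(60 if c in('green','blue') else 32,(190,175,260,240))):
        for r in rects(f,c,zz,15,roi): print(c,zz,*r)
cv2.imwrite("pics/crop.png",cv2.resize(f["color"][165:250,180:270],None,fx=6,fy=6,interpolation=cv2.INTER_CUBIC))
E
```

```text
red 9 [480. 201.] [ 511.3 -399.2] [ 59.6 148.7] 59.9
red 32 [209. 203.] [519.4 441.4] [36.8 41.6] 78.7
yellow 9 [403. 211.] [ 485.8 -159.8] [ 57.6 147.7] 127.5
yellow 32 [234. 208.] [504.4 363.3] [40.  40.8] 78.3
blue 9 [300. 221.] [460.8 161.4] [ 57.2 147.2] 126.6
blue 60 [217. 218.] [472.1 409.4] [ 40.2 129.9] 77.7
```

View pics/crop.png

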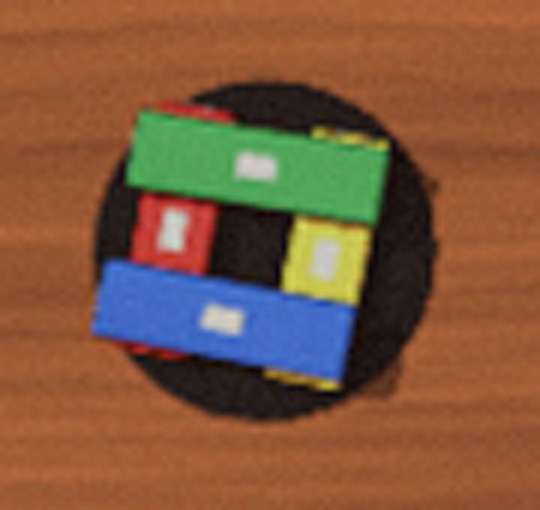

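The crop confirms the layout: green and blue (label pixels about (223,192) and (217,218)) lie across red (left) and yellow (right). Next I'll loosen the green threshold and take tray centres at floor height.

```bash
sed -i 's/>150/>110/' h.py
python3 - <<'E'
from h import *
f=viewer.grab_frame("top"); g=viewer.grab_frame("side")
for c in HUE:
    for zz in (3,9):
        for r in rects(f,c,zz,300,(260,120,520,260)): print(c,zz,*r)
        for r in rects(g,c,zz,300,(250,125,380,262)): print(' side',c,zz,*r)
for c in('green','blue'): print(c,rects(f,c,60,100,(190,175,260,240)))
s=robot.sense();print(s["tcp_pos"],s["width"])
E
```

```text
red 3 [479. 201.] [ 512.4 -399.1] [ 61.2 155.8] 60.0
 side red 3 [353. 140.] [ 509.3 -399.1] [ 72.8 160.3] 59.6
red 9 [479. 201.] [ 512.  -397.2] [ 61.  155.2] 60.0
 side red 9 [353. 140.] [ 508.  -389.6] [ 72.3 159.2] 59.6
yellow 3 [403. 211.] [ 486.  -160.3] [ 61.2 151.5] 127.5
 side yellow 3 [349. 178.] [ 485.5 -158.4] [ 70.8 162.5] 128.4
yellow 9 [403. 211.] [ 485.7 -159.3] [ 60.9 150.8] 127.5
 side yellow 9 [349. 178.] [ 484.3 -150.5] [ 70.3 161.3] 128.4
blue 3 [300. 221.] [460.2 161.8] [ 59.8 150.5] 126.6
 side blue 3 [338. 238.] [459.9 156.9] [ 59.9 149.6] 126.6
blue 9 [300. 221.] [459.9 161.5] [ 59.6 149.9] 126.6
 side blue 9 [338. 238.] [458.9 162.6] [ 59.5 148.6] 126.6
green 3 [345. 154.] [670.9  15.3] [ 57.1 143.9] 178.8
 side green 3 [285. 196.] [671.5   9.7] [ 54.8 148.4] 177.8
green 9 [345. 154.] [669.8  15.6] [ 56.8 143.3] 178.8
 side green 9 [285. 196.] [669.1  16.4] [ 54.4 147.4] 177.8
green [(array([223., 192.]), array([549. , 392.2]), array([ 40.5, 130. ]), np.float32(80.2))]
blue [(array([217., 218.]), array([472.3, 409.1]), array([ 40.8, 130.4]), np.float32(77.7))]
[232.88654612 470.36987032 248.4217523 ] 0.9994831366017837
```

Every measurement agrees with the given sizes: cases 40x130, trays about 60x150 inside, and the two views within a few mm. First target is blue at (472,409.2), closing axis -12.3°.

Request:
servo_tool(plan="30 -8 -15 -0.166; 60 -15 -30 -0.331; 90 -23 -45 -0.497; 120 -30 -60 -0.662; 150 -38 -74 -0.828; 179 -46 -89 -0.994; 209 -53 -104 -1.159; 239 -61 -119 -1.325", hand=89, grip_force=25)

```text
time: 1.25
tcp_pos: [472.9, 409.2, 129.1]
tool_rot: [[0.218, 0.976, -0.0], [0.976, -0.218, -0.0], [-0.0, -0.0, -1.0]]
contact_force: [0.6, 0.1, 0.1]
width: 0.651
grasp_force: 0.0
```

Request:
servo_tool(plan="0 0 -15 0.005; 0 0 -30 0.005; 0 0 -42 0.005; 0 0 -52 0.005; 0 0 -60 0.005; 0 0 -65 0.005; 0 0 -67 0.005; 0 0 -67 0.005")

```text
time: 2.25
tcp_pos: [472.1, 409.6, 62.9]
tool_rot: [[0.207, 0.978, 0.0], [0.978, -0.207, 0.0], [0.0, 0.0, -1.0]]
contact_force: [0.1, 0.2, 0.8]
width: 0.651
grasp_force: 0.0
```

Request:
servo_tool(plan="0 0 0 0; 0 0 0 0; 0 0 0 0; 0 0 0 0; 0 0 0 0; 0 0 0 0; 0 0 0 0; 0 0 0 0", hand=255)

```text
time: 3.25
tcp_pos: [472.0, 409.5, 62.9]
tool_rot: [[0.208, 0.978, 0.0], [0.978, -0.208, 0.0], [0.0, 0.0, -1.0]]
contact_force: [-1.7, -0.3, 3.6]
width: 0.431
grasp_force: 25.0
```

Request:
servo_tool(plan="0 0 2 0; 0 0 8 0; 0 0 18 0; 0 0 30 0; 0 0 44 0; 0 0 58 0; 0 0 67 0; 0 0 70 0")

```text
time: 4.25
tcp_pos: [472.2, 409.6, 133.6]
tool_rot: [[0.207, 0.978, 0.001], [0.978, -0.207, 0.001], [0.001, 0.001, -1.0]]
contact_force: [0.1, -0.5, -1.5]
width: 0.432
grasp_force: 25.0
```

Request:
servo_tool(plan="-1 -12 0 0.04; -2 -37 0 0.13; -4 -75 0 0.25; -6 -120 0 0.41; -8 -165 0 0.56; -10 -205 0 0.7; -11 -235 0 0.8; -12 -249 0 0.848")

```text
time: 5.25
tcp_pos: [459.7, 158.9, 132.6]
tool_rot: [[-0.597, 0.802, -0.001], [0.802, 0.597, -0.0], [0.0, -0.001, -1.0]]
contact_force: [0.7, -0.4, -1.7]
width: 0.436
grasp_force: 25.0
```

Request:
servo_tool(plan="0 0 -10 0; 0 0 -30 0; 0 0 -52 0; 0 0 -70 0; 0 0 -82 0; 0 0 -89 0; 0 0 -94 0; 0 0 -97 0")

```text
time: 6.25
tcp_pos: [460.2, 160.6, 35.8]
tool_rot: [[-0.596, 0.803, 0.001], [0.803, 0.596, 0.0], [-0.0, 0.001, -1.0]]
contact_force: [0.2, 0.1, -1.5]
width: 0.434
grasp_force: 25.0
```

Request:
servo_tool(plan="0 0 -0.5 0; 0 0 -1 0; 0 0 -1.5 0; 0 0 -1.8 0; 0 0 -2 0; 0 0 -2 0; 0 0 -2 0; 0 0 -2 0")

```text
time: 7.25
tcp_pos: [460.0, 160.5, 33.9]
tool_rot: [[-0.596, 0.803, 0.0], [0.803, 0.596, 0.0], [-0.0, 0.0, -1.0]]
contact_force: [-1.4, -1.1, 2.6]
width: 0.438
grasp_force: 25.0
```

Contact with the tray floor, so release and lift.

Request:
servo_tool(plan="0 0 0 0; 0 0 0 0; 0 0 0 0; 0 0 0 0; 0 0 0 0; 0 0 5 0; 0 0 15 0; 0 0 30 0", hand=89)

```text
time: 8.25
tcp_pos: [459.9, 160.5, 64.6]
tool_rot: [[-0.596, 0.803, -0.0], [0.803, 0.596, -0.0], [0.0, -0.0, -1.0]]
contact_force: [-0.0, -0.5, -0.4]
width: 0.652
grasp_force: 0.0
```

Request:
servo_tool(plan="0 0 25 0; 0 0 50 0; 0 0 70 0; 0 0 80 0; 0 0 80 0; 0 0 80 0; 0 0 80 0; 0 0 80 0")

```text
time: 9.25
tcp_pos: [459.7, 160.5, 143.2]
tool_rot: [[-0.596, 0.803, -0.001], [0.803, 0.596, -0.0], [0.0, -0.001, -1.0]]
contact_force: [-0.7, 0.1, -0.0]
width: 0.651
grasp_force: 0.0
```

Run:
```python
from h import *
f=viewer.grab_frame("top"); cv2.imwrite("pics/t1.png",f["color"][100:300,120:480])
print(robot.sense()["tcp_pos"])
print(rects(f,'green',60,100,(190,175,260,240)))
for c in('red','yellow'): print(c,rects(f,c,32,15,(190,175,260,240)))
```

```text
[459.79326314 160.44288272 143.2930959 ]
[(array([223., 192.]), array([549. , 392.4]), array([ 40.5, 130.5]), np.float32(80.2))]
red [(array([207., 210.]), array([496.2, 446. ]), array([42. , 82.7]), np.float32(169.1))]
yellow [(array([232., 215.]), array([482. , 367.8]), array([40.8, 85.6]), np.float32(168.5))]
```

View pics/t1.png

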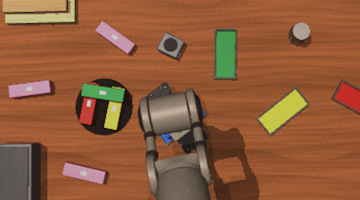

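The arm covers the blue tray. The pile is intact, with green still at crop (102,92) and the lower two undisturbed. Next, green.

Request:
servo_tool(plan="6 15 0 -0.06; 19 50 -2 -0.18; 35 90 -5 -0.32; 50 130 -8 -0.47; 65 170 -10 -0.6; 77 202 -12 -0.72; 85 222 -13 -0.79; 89 232 -14 -0.822")

```text
time: 10.3
tcp_pos: [548.9, 393.7, 128.9]
tool_rot: [[0.182, 0.983, -0.001], [0.983, -0.182, -0.0], [-0.0, -0.0, -1.0]]
contact_force: [-0.1, -1.0, 0.1]
width: 0.649
grasp_force: 0.0
```

Request:
servo_tool(plan="0 0 -15 0; 0 0 -30 0; 0 0 -42 0; 0 0 -52 0; 0 0 -60 0; 0 0 -65 0; 0 0 -67 0; 0 0 -67 0")

```text
time: 11.3
tcp_pos: [549.1, 392.6, 62.9]
tool_rot: [[0.182, 0.983, 0.0], [0.983, -0.182, 0.0], [0.0, 0.0, -1.0]]
contact_force: [0.8, -0.1, -0.6]
width: 0.653
grasp_force: 0.0
```

Request:
servo_tool(plan="0 0 0 0; 0 0 0 0; 0 0 0 0; 0 0 0 0; 0 0 0 0; 0 0 0 0; 0 0 0 0; 0 0 0 0", hand=255)

```text
time: 12.3
tcp_pos: [549.0, 392.6, 63.0]
tool_rot: [[0.182, 0.983, 0.0], [0.983, -0.182, 0.0], [0.0, 0.0, -1.0]]
contact_force: [-1.3, -0.6, 3.9]
width: 0.435
grasp_force: 25.0
```

Request:
servo_tool(plan="0 0 2 0; 0 0 8 0; 0 0 18 0; 0 0 30 0; 0 0 44 0; 0 0 58 0; 0 0 67 0; 0 0 70 0")

```text
time: 13.3
tcp_pos: [549.2, 392.6, 133.7]
tool_rot: [[0.182, 0.983, 0.001], [0.983, -0.182, 0.001], [0.001, 0.001, -1.0]]
contact_force: [0.7, 0.2, -1.6]
width: 0.434
grasp_force: 25.0
```

Request:
servo_tool(plan="1 -5 0 -0.02; 5 -18 0 -0.07; 11 -36 0 -0.14; 19 -60 0 -0.23; 28 -87 0 -0.33; 38 -117 0 -0.44; 48 -148 0 -0.55; 58 -179 0 -0.67")

```text
time: 14.3
tcp_pos: [607.1, 211.4, 132.2]
tool_rot: [[0.757, 0.653, -0.001], [0.653, -0.757, -0.001], [-0.001, -0.0, -1.0]]
contact_force: [0.8, -0.3, -1.7]
width: 0.433
grasp_force: 25.0
```

Request:
servo_tool(plan="10 -32 0 -0.12; 21 -65 0 -0.24; 31 -97 0 -0.36; 41 -128 0 -0.48; 50 -155 0 -0.58; 57 -178 0 -0.67; 62 -194 0 -0.725; 64 -199 0 -0.744")

```text
time: 15.3
tcp_pos: [670.9, 13.2, 132.4]
tool_rot: [[1.0, -0.029, -0.001], [-0.029, -1.0, -0.0], [-0.001, 0.0, -1.0]]
contact_force: [0.2, 0.7, -1.6]
width: 0.435
grasp_force: 25.0
```

Request:
servo_tool(plan="0 0 -10 0; 0 0 -30 0; 0 0 -52 0; 0 0 -70 0; 0 0 -82 0; 0 0 -89 0; 0 0 -94 0; 0 0 -97 0")

```text
time: 16.3
tcp_pos: [671.2, 14.4, 35.9]
tool_rot: [[1.0, -0.026, 0.001], [-0.026, -1.0, -0.0], [0.001, 0.0, -1.0]]
contact_force: [0.7, -0.6, -1.7]
width: 0.434
grasp_force: 25.0
```

Request:
servo_tool(plan="0 0 -0.5 0; 0 0 -1 0; 0 0 -1.5 0; 0 0 -1.8 0; 0 0 -2 0; 0 0 -2 0; 0 0 -2 0; 0 0 -2 0")

```text
time: 17.3
tcp_pos: [671.0, 14.5, 34.0]
tool_rot: [[1.0, -0.026, 0.0], [-0.026, -1.0, -0.0], [0.0, 0.0, -1.0]]
contact_force: [-0.6, -0.1, 1.3]
width: 0.432
grasp_force: 25.0
```

Request:
servo_tool(plan="0 0 0 0; 0 0 0 0; 0 0 0 0; 0 0 0 0; 0 0 0 0; 0 0 5 0; 0 0 15 0; 0 0 30 0", hand=89)

```text
time: 18.3
tcp_pos: [670.9, 14.5, 64.6]
tool_rot: [[1.0, -0.026, -0.0], [-0.026, -1.0, -0.0], [-0.0, 0.0, -1.0]]
contact_force: [-0.2, -0.3, 0.1]
width: 0.655
grasp_force: 0.0
```

Request:
servo_tool(plan="0 0 25 0; 0 0 50 0; 0 0 70 0; 0 0 80 0; 0 0 80 0; 0 0 80 0; 0 0 80 0; 0 0 80 0")

```text
time: 19.3
tcp_pos: [670.7, 14.5, 143.1]
tool_rot: [[1.0, -0.026, -0.001], [-0.026, -1.0, 0.0], [-0.001, -0.0, -1.0]]
contact_force: [-0.2, -0.5, -0.2]
width: 0.653
grasp_force: 0.0
```

Run:
```python
from h import *
f=viewer.grab_frame("top"); cv2.imwrite("pics/t2.png",cv2.resize(f["color"][110:260,180:440],None,fx=3,fy=3))
print(robot.sense()["tcp_pos"])
for c in('red','yellow'): print(c,rects(f,c,32,15,(190,175,260,240)))
print(rects(f,'blue',31,100,(260,180,335,260)))
```

```text
[670.81747577  14.52690396 143.21246197]
red [(array([209., 203.]), array([520.2, 441. ]), array([ 42.1, 131.6]), np.float32(168.7))]
yellow [(array([234., 208.]), array([504.4, 363.2]), array([ 41.2, 131.3]), np.float32(168.0))]
[(array([300., 221.]), array([459.2, 160.8]), array([ 59.8, 147.2]), np.float32(126.8))]
```

View pics/t2.png

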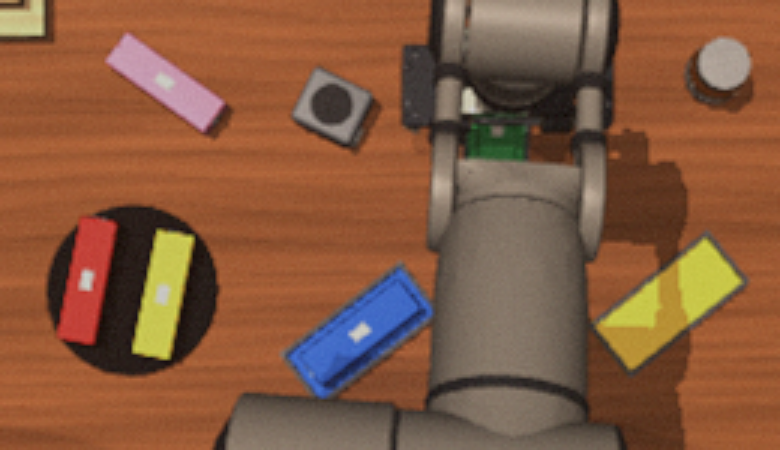

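Blue lies centred in its tray at crop (360,332). Red (88,281) and yellow (163,294) still lie on the mat, and the tape and jar are unmoved. Next, yellow at (504.4,363.2), closing axis -102°.

Request:
servo_tool(plan="-12 25 0 -0.01; -37 77 0 -0.04; -64 134 0 -0.07; -91 190 0 -0.1; -117 245 0 -0.13; -142 298 0 -0.155; -159 334 0 -0.175; -166.5 348.7 0 -0.183")

```text
time: 20.35
tcp_pos: [503.2, 365.1, 143.6]
tool_rot: [[0.979, -0.205, -0.0], [-0.205, -0.979, -0.0], [-0.0, 0.0, -1.0]]
contact_force: [0.3, -0.1, 0.1]
width: 0.649
grasp_force: 0.0
```

Request:
servo_tool(plan="0 0 -20 0; 0 0 -45 0; 0 0 -68 0; 0 0 -85 0; 0 0 -97 0; 0 0 -105 0; 0 0 -108.5 0; 0 0 -108.5 0")

```text
time: 21.35
tcp_pos: [504.6, 363.3, 35.5]
tool_rot: [[0.978, -0.208, 0.0], [-0.208, -0.978, 0.0], [0.0, -0.0, -1.0]]
contact_force: [-0.1, -0.4, 0.4]
width: 0.653
grasp_force: 0.0
```

Request:
servo_tool(plan="0 0 0 0; 0 0 0 0; 0 0 0 0; 0 0 0 0; 0 0 0 0; 0 0 0 0; 0 0 0 0; 0 0 0 0", hand=255)

```text
time: 22.35
tcp_pos: [504.6, 363.2, 35.6]
tool_rot: [[0.978, -0.208, 0.0], [-0.208, -0.978, 0.0], [0.0, -0.0, -1.0]]
contact_force: [-0.9, -1.9, 5.2]
width: 0.432
grasp_force: 25.0
```

Request:
servo_tool(plan="0 0 2 0; 0 0 8 0; 0 0 20 0; 0 0 36 0; 0 0 54 0; 0 0 72 0; 0 0 84 0; 0 0 90 0")

```text
time: 23.35
tcp_pos: [504.7, 363.3, 126.4]
tool_rot: [[0.978, -0.208, 0.001], [-0.208, -0.978, 0.001], [0.001, -0.001, -1.0]]
contact_force: [-0.2, 0.6, -1.5]
width: 0.436
grasp_force: 25.0
```

Request:
servo_tool(plan="0 -8 2 -0.01; -1 -28 4 -0.04; -2 -58 6 -0.08; -3 -94 6 -0.13; -5 -135 6 -0.18; -6 -178 6 -0.24; -8 -222 6 -0.3; -9 -266 6 -0.36")

```text
time: 24.35
tcp_pos: [494.4, 94.7, 130.9]
tool_rot: [[0.84, -0.542, -0.001], [-0.542, -0.84, -0.0], [-0.001, 0.001, -1.0]]
contact_force: [0.7, 0.8, -3.0]
width: 0.433
grasp_force: 25.0
```

Request:
servo_tool(plan="-1 -44 0 -0.06; -3 -88 0 -0.12; -4 -130 0 -0.18; -6 -170 0 -0.23; -7 -205 0 -0.28; -8 -233 0 -0.32; -9 -251 0 -0.34; -9.5 -257 0 -0.347")

```text
time: 25.35
tcp_pos: [485.3, -160.8, 131.0]
tool_rot: [[0.607, -0.795, -0.001], [-0.795, -0.607, 0.0], [-0.001, 0.0, -1.0]]
contact_force: [0.3, 0.8, -2.3]
width: 0.434
grasp_force: 25.0
```

Request:
servo_tool(plan="0 0 -10 0; 0 0 -30 0; 0 0 -52 0; 0 0 -70 0; 0 0 -82 0; 0 0 -89 0; 0 0 -93 0; 0 0 -95 0")

```text
time: 26.35
tcp_pos: [486.2, -159.8, 36.4]
tool_rot: [[0.609, -0.793, 0.0], [-0.793, -0.609, -0.0], [0.0, -0.0, -1.0]]
contact_force: [-0.5, 0.1, -1.5]
width: 0.431
grasp_force: 25.0
```

Request:
servo_tool(plan="0 0 -0.5 0; 0 0 -1 0; 0 0 -1.5 0; 0 0 -1.8 0; 0 0 -2 0; 0 0 -2 0; 0 0 -2 0; 0 0 -2 0")

```text
time: 27.35
tcp_pos: [486.0, -159.8, 34.6]
tool_rot: [[0.609, -0.793, 0.0], [-0.793, -0.609, -0.0], [0.0, 0.0, -1.0]]
contact_force: [-2.1, 1.2, 5.1]
width: 0.436
grasp_force: 25.0
```

Request:
servo_tool(plan="0 0 0 0; 0 0 0 0; 0 0 0 0; 0 0 0 0; 0 0 0 0; 0 0 5 0; 0 0 15 0; 0 0 30 0", hand=89)

```text
time: 28.35
tcp_pos: [485.9, -159.8, 65.1]
tool_rot: [[0.609, -0.793, -0.0], [-0.793, -0.609, 0.0], [-0.0, 0.0, -1.0]]
contact_force: [0.1, -0.4, 0.1]
width: 0.652
grasp_force: 0.0
```

Request:
servo_tool(plan="0 0 25 0; 0 0 50 0; 0 0 70 0; 0 0 80 0; 1 15 80 0.02; 4 45 80 0.06; 6 85 80 0.11; 8 125 80 0.16")

```text
time: 29.35
tcp_pos: [493.2, -32.7, 143.3]
tool_rot: [[0.729, -0.685, -0.002], [-0.685, -0.729, 0.001], [-0.002, 0.001, -1.0]]
contact_force: [0.1, 0.3, -0.4]
width: 0.653
grasp_force: 0.0
```

Request:
servo_tool(plan="3 45 0 0.05; 6 95 0 0.11; 9 145 0 0.17; 12 195 0 0.23; 14 245 0 0.29; 16 295 0 0.35; 18 335 0 0.4; 20 365 0 0.44")

```text
time: 30.35
tcp_pos: [512.3, 332.6, 143.0]
tool_rot: [[0.952, -0.307, -0.002], [-0.307, -0.952, -0.001], [-0.002, 0.001, -1.0]]
contact_force: [0.5, -0.1, 0.5]
width: 0.652
grasp_force: 0.0
```

Request:
servo_tool(plan="2 35 0 0.04; 4 70 0 0.08; 5 95 0 0.11; 6 108 0 0.119; 6 111 0 0.119; 6 111 0 0.119; 6 111 0 0.119; 6 111 0 0.119")

```text
time: 31.35
tcp_pos: [520.2, 440.6, 144.5]
tool_rot: [[0.98, -0.197, 0.0], [-0.197, -0.98, -0.0], [0.0, 0.0, -1.0]]
contact_force: [0.4, -0.0, 0.1]
width: 0.648
grasp_force: 0.0
```

Run:
```python
from h import *
f=viewer.grab_frame("top"); cv2.imwrite("pics/t3.png",cv2.resize(f["color"][110:260,180:530],None,fx=2.2,fy=2.2))
s=robot.sense();print(s["tcp_pos"],s["tool_rot"][0])
print(rects(f,'red',32,15,(190,175,260,240)))
```

```text
[520.21169365 440.65960715 144.47849974] [ 9.80463108e-01 -1.96703015e-01  1.30620780e-04]
[(array([211., 185.]), array([574.1, 432.4]), array([21.8, 40.5]), np.float32(89.9))]
```

View pics/t3.png

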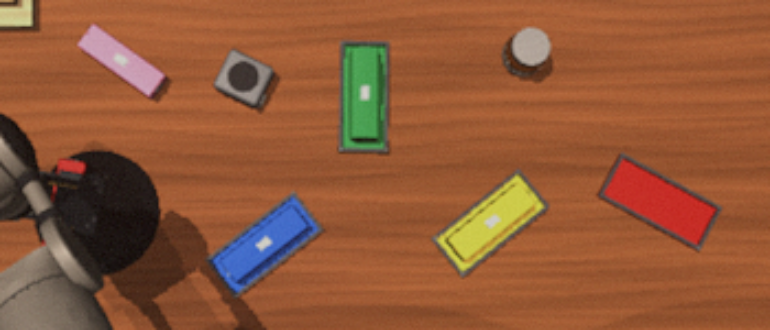

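Green (365,92), blue (264,243) and yellow (492,222) all lie flat in their trays. The tool is over red, so descend.

Request:
servo_tool(plan="0 0 -20 0; 0 0 -45 0; 0 0 -68 0; 0 0 -85 0; 0 0 -97 0; 0 0 -105 0; 0 0 -109 0; 0 0 -109 0")

```text
time: 32.4
tcp_pos: [520.1, 441.3, 35.4]
tool_rot: [[0.981, -0.196, 0.0], [-0.196, -0.981, 0.0], [0.0, -0.0, -1.0]]
contact_force: [0.1, -0.8, -0.4]
width: 0.653
grasp_force: 0.0
```

Request:
servo_tool(plan="0 0 0 0; 0 0 0 0; 0 0 0 0; 0 0 0 0; 0 0 0 0; 0 0 0 0; 0 0 0 0; 0 0 0 0", hand=255)

```text
time: 33.4
tcp_pos: [520.1, 441.3, 35.7]
tool_rot: [[0.981, -0.196, 0.0], [-0.196, -0.981, 0.0], [0.0, -0.0, -1.0]]
contact_force: [-0.5, -1.4, 5.8]
width: 0.434
grasp_force: 25.0
```

Request:
servo_tool(plan="0 0 2 0; 0 0 8 0; 0 0 20 0; 0 0 36 0; 0 0 54 0; 0 0 72 0; 0 0 84 0; 0 0 95 0")

```text
time: 34.4
tcp_pos: [519.9, 441.2, 131.1]
tool_rot: [[0.981, -0.196, 0.0], [-0.196, -0.981, -0.0], [0.0, -0.0, -1.0]]
contact_force: [0.1, -0.1, -3.5]
width: 0.427
grasp_force: 25.0
```

Request:
servo_tool(plan="0 -7 2 0.01; -1 -24 4 0.03; -1 -50 5 0.07; -1 -83 5 0.12; -2 -121 5 0.18; -2 -162 5 0.24; -3 -205 5 0.3; -3 -250 5 0.37")

```text
time: 35.4
tcp_pos: [516.3, 189.5, 134.8]
tool_rot: [[0.985, 0.175, -0.001], [0.175, -0.985, -0.0], [-0.001, 0.0, -1.0]]
contact_force: [-0.0, -0.2, -3.2]
width: 0.437
grasp_force: 25.0
```

Request:
servo_tool(plan="0 -42 0 0.062; -1 -85 0 0.125; -1 -127 0 0.187; -2 -170 0 0.25; -2 -212 0 0.312; -2 -255 0 0.375; -3 -297 0 0.437; -3 -340 0 0.5")

```text
time: 36.4
tcp_pos: [513.2, -150.3, 134.9]
tool_rot: [[0.781, 0.625, -0.001], [0.625, -0.781, 0.0], [-0.0, -0.001, -1.0]]
contact_force: [0.5, -0.1, -1.6]
width: 0.435
grasp_force: 25.0
```

Request:
servo_tool(plan="0 -45 0 0.07; -1 -88 0 0.13; -1 -130 0 0.19; -1 -168 0 0.25; -2 -201 0 0.3; -2 -227 0 0.34; -2 -244 0 0.365; -2.5 -250 0 0.374")

```text
time: 37.4
tcp_pos: [510.6, -399.6, 134.4]
tool_rot: [[0.501, 0.865, -0.001], [0.865, -0.501, 0.001], [0.0, -0.001, -1.0]]
contact_force: [0.0, 0.4, -2.5]
width: 0.435
grasp_force: 25.0
```

Request:
servo_tool(plan="0 0 -10 0; 0 0 -30 0; 0 0 -52 0; 0 0 -70 0; 0 0 -82 0; 0 0 -91 0; 0 0 -97 0; 0 0 -99 0")

```text
time: 38.4
tcp_pos: [511.5, -398.9, 36.1]
tool_rot: [[0.5, 0.866, 0.0], [0.866, -0.5, -0.0], [-0.0, 0.0, -1.0]]
contact_force: [0.4, -0.5, -2.2]
width: 0.433
grasp_force: 25.0
```

Request:
servo_tool(plan="0 0 -0.5 0; 0 0 -1 0; 0 0 -1.4 0; 0 0 -1.6 0; 0 0 -1.7 0; 0 0 -1.7 0; 0 0 -1.7 0; 0 0 -1.7 0")

```text
time: 39.4
tcp_pos: [511.5, -398.8, 34.7]
tool_rot: [[0.5, 0.866, 0.0], [0.866, -0.5, -0.0], [-0.0, 0.0, -1.0]]
contact_force: [-0.6, 0.8, -0.0]
width: 0.433
grasp_force: 25.0
```

Request:
servo_tool(plan="0 0 0 0; 0 0 0 0; 0 0 0 0; 0 0 0 0; 0 0 0 0; 0 0 5 0; 0 0 15 0; 0 0 30 0", hand=89)

```text
time: 40.4
tcp_pos: [511.4, -398.8, 65.4]
tool_rot: [[0.5, 0.866, -0.0], [0.866, -0.5, 0.0], [0.0, -0.0, -1.0]]
contact_force: [-0.5, -0.1, 0.1]
width: 0.654
grasp_force: 0.0
```

Request:
servo_tool(plan="0 0 25 0; 0 0 50 0; 0 0 75 0; 0 0 95 0; -10 40 110 0; -30 90 120 0; -50 140 120 0; -60 160 120 0")

```text
time: 41.4
tcp_pos: [450.5, -236.4, 186.1]
tool_rot: [[0.499, 0.867, 0.001], [0.867, -0.499, -0.0], [0.0, 0.001, -1.0]]
contact_force: [0.5, -0.0, 0.2]
width: 0.65
grasp_force: 0.0
```

Run:
```python
from h import *
f=viewer.grab_frame("top"); g=viewer.grab_frame("side")
cv2.imwrite("pics/t4.png",np.hstack([cv2.resize(f["color"][110:260,180:530],None,fx=1.3,fy=1.3)[:195],cv2.resize(g["color"][110:265,240:400],None,fx=1.26,fy=1.26)[:195]]))
```

```text
(no output)
```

View pics/t4.png

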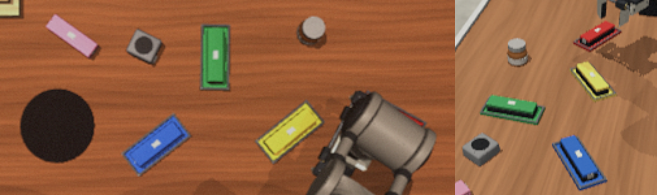

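All four cases sit flat in their own trays: in the side view, red is at (600,36), yellow (594,78), green (512,103) and blue (580,160). The mat is empty and the jar and tape have not moved. The gripper is clear of everything.

```bash
python3 -c "
from bench import robot
print(robot.hand_in())"
```

```text
the job is handed in; nothing more can be done
None
```

All four cases are lying flat, lid up, in the trays of their own colours, the jar and tape measure are where they stood, and the job was handed in at about 41 s; no verdict came back.

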